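Seat the divider comb in the sample tray and latch it

TASK

Take the six-toothed metal comb out of its stand, set it down into the slotted rail of the white sample tray so that every tooth is in its own slot and the comb's bar sits flat on the rail, then swing the latch all the way over the comb's end. Feel for the slots gently instead of forcing the comb down, let go of everything at the end, and leave the other things on the bench alone.

Things in the scene. Friction and masses are not known exactly. Their poses are not given: they have to be found in the camera images.
- comb: Aluminium comb, 0.1 kg. Bar 14 (x) x 124 (y) x 8 (z) mm; under it six teeth 6 x 6 mm, 16 mm long, round tips, at y = -50, -30, -10, 10, 30, 50 mm; on it, mid-length, a grip tab 10 (x) x 40 (y) mm up to 42 mm above the bar's underside. Origin: centre of the bar's underside, z up. A half turn about z changes nothing. Starts upright in the stand, bar on its walls.
- stand: Grey plastic stand fixed to the bench: base 70 (x) x 160 (y) mm, two walls along y with a 10 mm groove between them, tops 36 mm above the bench. Origin: centre of its underside. The comb's teeth stand in the groove, the comb parallel to it.
- tray: White plastic sample tray fixed to the bench, 230 (x) x 300 (y) mm, floor 24 mm, rim 36 mm above the bench; vials in a black block at its +x, +y corner reach 56 mm. Origin: on the bench under the middle of the rail's sideways travel; y runs along the rail. Pressing the comb on the tray, rail or latch with more than 25 N is forcing it.
- rail_zero (a point): Middle of the rail's sideways travel, at its top face, 62 mm above the tray's origin. Black rail 24 (x) x 156 (y) mm with six slots 8 mm wide along y, 20 mm deep, open at both x sides, at -50, -30, -10, 10, 30, 50 mm from the rail's own middle; solid ends. That middle lies anywhere from -7 to +7 mm of this point along y: unmeasured, new each time, and it stays put under a few newtons.
- rail_spring (a point): Same point, for the rail's give: it sinks on springs when pressed, starting at about 3 N and 1 mm more per further 1.2 N, to a hard stop at 8 mm (13 N), and rises again when the teeth drop into the slots. Fully seated, the comb's underside (its origin) is at this height, 62 mm above the bench, its y axis parallel to the tray's y.
- latch (a joint): Angle of the steel latch, rad: 0 open, 1.57 closed at its stop; starts at 0 to 0.4. Turns clockwise from above, stays where left (0.07 N m friction). A flat two-armed bar, 72.5 to 77.5 mm above the bench. At 0 the front arm points to the tray's +x, the tail to -x; closed, the front arm points to -y, 2.5 mm over the end of the seated bar (a comb not fully down blocks it), the tail to +y.
- latch_axis (a point): The latch's upright axis, at x = 0, y = 100 mm in the tray's frame; this point is at the bar's underside, 72.5 mm above the bench. The front arm is 60 mm long, the tail 57 mm, both about 14 mm wide.
- latch_pin (a point): Point on the black upright finger pin near the end of the latch's tail, 50 mm from the latch's axis. The pin is 12 mm in diameter, from 77.5 to 113.5 mm above the bench; this point is on its axis, 100.5 mm above the bench. Moving the pin round the axis turns the latch.
- wide_comb: Bystander: another aluminium comb, with only three broad teeth, lying flat on the bench. Origin: middle of its bar, 7 mm above the bench.
- vial: Bystander: a clear glass vial with metal cap, 23 mm diameter, 75 mm high, standing on the tray's floor near its +x, -y corner. Origin: centre of its underside.
- bottle: Bystander: amber glass bottle, 72 mm diameter, 170 mm high, upright. Origin: centre of its underside.
- beaker: Bystander: glass beaker, 70 mm diameter, 90 mm high. Origin: centre of its underside.
- jar: Bystander: low clear jar with orange lid, 70 mm diameter, 45 mm high. Origin: centre of its underside.
- tip_box: Bystander: blue pipette-tip box with clear cover, 85 x 120 mm, 80 mm high. Origin: centre of its underside.
- weight: Bystander: brass calibration weight, 30 mm diameter, 46 mm high. Origin: centre of its underside.
Things that resemble listed ones, but are neither listed nor needed, are in the scene too. What is shaped like the comb but red is not meant.

How it is judged:
On the way, in this order (a step that is already met when the one before it is completed fails the run):
1. the comb is lifted clear of its stand (height (world z) of comb above 0.07 m and horizontal distance between comb and tray above 0.1 m), for 0.1 s.
2. the comb is fully seated in the rail, every tooth in its own slot, with the latch still open (z of comb in the frame of tray between 0.052 and 0.0642 m and y of comb in the frame of tray between -0.0095 and 0.0095 m and x of comb in the frame of tray between -0.008 and 0.008 m and angle between the y axis of comb and the y axis of tray, either way round below 0.1 rad and angle between comb's own z axis and vertical below 0.05 rad and value of joint latch below 0.9 rad), for 0.2 s.
At the end, for the whole second after the job is handed in: The comb stands in the rail at rest and released, all six teeth in their slots: its bar within about 2 mm of the rail's top, within 8 mm of the rail's middle line across it, upright within 3 degrees; and the latch is closed over its end (joint above 1.4 rad) (z of comb in the frame of tray between 0.0595 and 0.0642 m and y of comb in the frame of tray between -0.0095 and 0.0095 m and x of comb in the frame of tray between -0.008 and 0.008 m and angle between the y axis of comb and the y axis of tray, either way round below 0.1 rad and angle between comb's own z axis and vertical below 0.05 rad and linear speed of comb below 0.02 m/s and value of joint latch above 1.4 rad); the robot touches nothing.
It fails at once if the comb is forced: pressed on the tray, its rail or its latch with more than 25 N (contact force between comb and tray above 25 N).
It fails at once if a bystander is moved more than 30 mm (distance of any of wide_comb, vial, bottle, beaker, jar, tip_box, weight from where it was at the start of the episode above 0.03 m).
It fails at once if a bystander is tipped over (angle between any of vial, bottle, beaker's own z axis and vertical above 0.6 rad).
It also fails if it takes over 58 s, if anything falls off the work surface, if the arm or the gripper's body presses on something with over 40 N, if the wrist force passes 120 N, or if a joint passes its speed limit or range.

ROBOT

A 6-joint arm with a two-finger parallel gripper is mounted at the origin on the work surface. World frame = base frame: x ahead of the robot, y to its left, z up, the work surface at z = 0. Lengths are in m, angles in rad, forces in N, time in s.
With the tool pointing down it reaches from about 0.3 to 0.775 m from the base axis. Payload 14.6 kg.
Tool frame: the origin (TCP) lies on the centre line of the jaws, within the pads' length; the fingertips stand 25 mm ahead of it and the grasp point (between the pads) lies 6 mm ahead of it (ctrl.tip_reach is the distance from the TCP to the fingertips, in m); z points along the fingers, y is the line along which they close (so a half turn about z gives the same grasp; the last joint's range is limited). The gripper opens to 94 mm and grips with 3 to 60 N. Pads are 16 mm wide; open, the fingers measure 119 mm over their backs; the gripper's body (75 mm by 177 mm) begins 78 mm behind the grasp point.
Start: joints at [-1.195, 0.3, 1.521, -0, 1.321, -0.067], TCP at [0.236, -0.497, 0.23] pointing down, gripper open.
Joint ranges: [-3.03, 3.03], [-0.79, 2.21], [0.23, 2.52], [-1.04, 4.18], [0, 3.07], [-2.55, 2.55]. Speed limits (rad/s): [2.22, 2.22, 2.57, 3.14, 3.14, 3.14].

INTERFACE

Orientations are given as [roll, pitch, yaw] about the fixed x, y, z axes, in that order (R = Rz(yaw) Ry(pitch) Rx(roll)).
In Python, from station import ctrl gives the robot as it stands. The module is installed in compiled form; this text tells all that it offers.
- The arm moves only by the tool apply_moves, never from a script. Its argument "deltas" is a list of rows, each a list of 7 numbers: the closure in counts, from 0 (fully open) to 255 (shut), then the shift along the world's x, y, z in cm, then the turn, a rotation vector about the world's x, y, z in rad. In form: [[jaw, tx, ty, tz, ax, ay, az], ...]. A call has 1 to 10 rows; each row shifts and turns the commanded pose from where the row before left it; what a row does not reach is not made up. A row lasts 1/10 s, in which the tool goes at most 50 mm and 8.59 degrees, less where a joint would pass 70% of its speed; a pose out of reach is approached as far as the arm can. A call with a gripper value outside its range is refused whole. The fingers move at their own pace and stop on an object; "grip_force" is the grip in N (left out, the last holds). Time passes only in rows, so rows that do not move let the fingers close. It gives the time, the measured TCP pose, the force, the opening and the grip force at its end, in the units of the state.
- ctrl.get_obs(): the state, without advancing time (a new reading comes with each control period).
- ctrl.camera(name): name is "side" or "top" or "wrist"; returns a dict with "img" (420x560x3 uint8, red, green, blue), "K" (3x3 intrinsics, pixels), "pose" (4x4, takes a point from camera to world coordinates); the wrist camera has in their place "hand_eye" (4x4, takes a point from camera to tool coordinates, whose origin is the TCP and whose axes are the flange's). Camera axes: x right, y up, looking along -z (the intrinsics and any distortion apply to the point x, -y, -z); pixel columns grow to the right and rows downward; lengths in m; the calibration is good to about 2 mm. The wrist camera is an equidistant fisheye: a pixel r from the principal point sees the ray r / f radians off the axis. A picture is of the moment at which its call begins: read the wrist's pose just before it. There is no depth.
- ctrl.hand_in(): hands the job in; it is judged then, once.
The state is a dict: "time_s": time; "qpos": joint angles; "joint_vel": joint speeds; "tau": joint torques, N m; "ee_pos": TCP position; "eef_rot": TCP orientation; "force": force on the tool from outside, world axes, zero at the start; "moment": the same for the moment, N m; "grip_width": finger opening in m; "grip_force": force on a finger pad.
Only numpy, scipy, OpenCV 4.12 (cv2) and the standard library are available. Lean on these libraries where they do the work, as an engineer would, in place of code of your own. Each camera call takes 0.05 s, during which the arm holds its last target. There are 200 camera calls.

## Working session

There is one attempt and no reset: what is moved stays moved. The work goes in short steps, Python scripts to look and compute and a tool call to move; the robot and the scene stay as the last step left them, time stands still between calls to the robot, and variables do not carry over. Pictures are saved under pics/ and viewed, at most 10 in all, crops included, and the job is handed in when it is done.

Besides the shell and the picture viewer there is one more tool, called in YAML: its name, and indented under it one key for each argument. apply_moves: Moves the arm, as the interface text tells. Its arguments: {"type":"object","properties":{"deltas":{"type":"array"},"grip_force":{"type":"number"}},"required":["deltas"]}

```bash
mkdir -p pics
cat > h.py <<'E'
import numpy as np, cv2
from station import ctrl
def ray(c,u,v):
    K=c["K"];d=np.array([(u-K[0,2])/K[0,0],-(v-K[1,2])/K[1,1],-1.]);P=c["pose"]
    return P[:3,3],P[:3,:3]@d
def plane(c,u,v,z):
    o,d=ray(c,u,v);return o+d*(z-o[2])/d[2]
def proj(c,p):
    P=c["pose"];q=P[:3,:3].T@(np.array(p)-P[:3,3]);K=c["K"]
    return K[0,0]*q[0]/-q[2]+K[0,2],K[1,1]*-q[1]/-q[2]+K[1,2]
def save(c,n): cv2.imwrite("pics/"+n,cv2.cvtColor(c["img"],cv2.COLOR_RGB2BGR))
E
python3 - <<'E'
from h import *
import pickle
d={}
for n in("top","side"):
    c=ctrl.camera(n);d[n]=c;save(c,n+".png");print(n,c["K"].tolist(),c["pose"].round(3).tolist(), [k for k in c])
pickle.dump(d,open("c.pkl","wb"))
o=ctrl.get_obs();print(o)
E
```

```text
top [[517.0573366131872, 0.0, 275.6781298041777], [0.0, 517.0573366131872, 207.89214845434367], [0.0, 0.0, 1.0]] [[-0.011, 0.987, -0.159, 0.279], [-1.0, -0.009, 0.01, -0.011], [0.008, 0.159, 0.987, 1.764], [0.0, 0.0, 0.0, 1.0]] ['img', 'K', 'pose']
side [[427.3153885387391, 0.0, 278.95507387646757], [0.0, 427.3153885387391, 213.8524594623198], [0.0, 0.0, 1.0]] [[0.996, 0.053, -0.073, 0.478], [-0.09, 0.589, -0.803, -0.953], [0.0, 0.806, 0.592, 0.799], [0.0, 0.0, 0.0, 1.0]] ['img', 'K', 'pose']
{'time_s': 0.1, 'qpos': array([-1.19464506e+00,  3.00430937e-01,  1.52154500e+00,  1.06002081e-05,
        1.32069097e+00, -6.65981708e-02]), 'joint_vel': array([-0.00049768, -0.00046352, -0.0017705 ,  0.00050112, -0.00138031,
        0.00041253]), 'tau': array([ 3.74601932e-04, -5.32645869e+01, -3.53286231e+01,  7.09388056e-02,
        2.35343393e-02, -5.67116581e-05]), 'ee_pos': array([ 0.23555428, -0.49676402,  0.22992361]), 'eef_rot': array([-3.14052146e+00, -8.17353721e-05,  4.42746768e-01]), 'force': array([-0.03778028, -0.67718968, -0.01368661]), 'moment': array([ 0.00517837,  0.016608  , -0.00616491]), 'grip_force': 0.0, 'grip_width': 0.09385994946979322}
```

View pics/top.png

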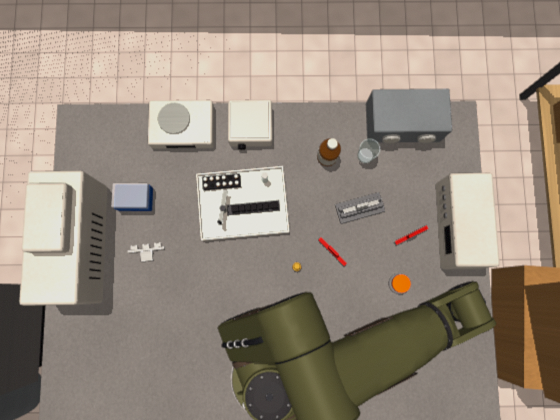

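View pics/side.png

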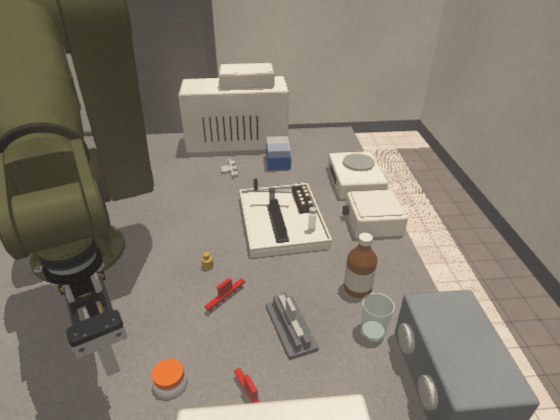

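The top view shows the stand with a metal comb at (360,207), the tray at (243,203) with its black rail at about (250,208), and the latch near (224,207). The comb candidates are the metal comb in the stand at (360,207), two red combs at (332,251) and (411,235), and the wide comb at (146,250). The one in the stand fits: it is metal, upright and in the grey stand. I'll confirm it in one crop.

Run:
```python
from h import *
import pickle
d=pickle.load(open("c.pkl","rb"));t=d["top"]["img"];s=d["side"]["img"]
a=cv2.resize(t[155:255,190:300],None,fx=3.6,fy=3.6,interpolation=cv2.INTER_CUBIC)
b=cv2.resize(t[170:245,325:400],(396,300),interpolation=cv2.INTER_CUBIC)
b=cv2.resize(t[175:240,325:395],None,fx=5,fy=5,interpolation=cv2.INTER_CUBIC)
e=cv2.resize(s[280:370,255:335],None,fx=3,fy=3,interpolation=cv2.INTER_CUBIC)
im=np.zeros((600,800,3),np.uint8)
im[:a.shape[0],:a.shape[1]]=a; im[:b.shape[0],400:400+b.shape[1]]=b; im[330:330+e.shape[0],400:400+e.shape[1]]=e
cv2.imwrite("pics/crop.png",im[...,::-1])
```

```text
(no output)
```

View pics/crop.png

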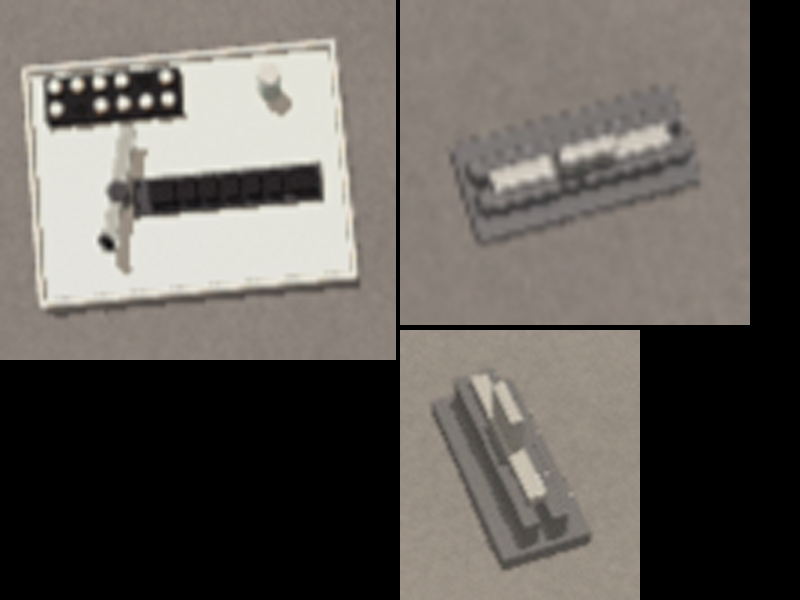

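The crop confirms it: the comb in the stand has a metal bar with a central tab and stands upright. In the tray, the rail is at crop (228,190), the latch axis at crop (118,190) and the pin at crop (106,241). Next I'll measure them.

Run:
```python
from h import *
import pickle
d=pickle.load(open("c.pkl","rb"))
c=d["top"];t=c["img"].astype(int)
def big(m,x0,x1,y0,y1):
    M=np.zeros(m.shape,np.uint8);M[y0:y1,x0:x1]=m[y0:y1,x0:x1]
    return M
g=t.mean(2)
# rail
M=big(g<70,226,285,195,220);n,l,s,ce=cv2.connectedComponentsWithStats(M);k=1+s[1:,4].argmax()
ys,xs=np.where(l==k);pts=np.array([plane(c,x,y,.062)[:2] for x,y in zip(xs,ys)],np.float32)
print("rail",cv2.minAreaRect(pts),len(pts))
# tray
M=big(g>150,190,300,155,255);cn=max(cv2.findContours(M,0,2)[0],key=cv2.contourArea)
pts=np.array([plane(c,x,y,.036)[:2] for x,y in cn[:,0]],np.float32);print("tray",cv2.minAreaRect(pts))
# comb bright
M=big(g>125,330,392,185,230);ys,xs=np.where(M>0);print(len(xs),xs.min(),xs.max())
for z in(.044,.078):
  pts=np.array([plane(c,x,y,z)[:2] for x,y in zip(xs,ys)],np.float32);print("comb",z,cv2.minAreaRect(pts))
# stand base from darker grey
for n,(u,v),z in(("axis",(118/3.6+190,190/3.6+155),.0775),("pin",(106/3.6+190,241/3.6+155),.1135)): print(n,plane(c,u,v,z))
# stand corners in crop -> top px
for u,v in((450,150),(675,87),(700,182),(482,243)): print("stand",plane(c,(u-400)/5+325,v/5+175,.015))
```

```text
rail ((0.5564489364624023, 0.0429530031979084), (0.030177248641848564, 0.1583496779203415), 4.892643451690674) 424
tray ((0.5788910388946533, 0.08574719727039337), (0.23214320838451385, 0.3014930784702301), 4.785280227661133)
1851 330 391
comb 0.044 ((0.5572146773338318, -0.3146480917930603), (0.21022506058216095, 0.15052175521850586), 89.43099975585938)
comb 0.078 ((0.5517208576202393, -0.30863678455352783), (0.20606881380081177, 0.1475459188222885), 89.43099212646484)
axis [0.55302616 0.14733591 0.0775    ]
pin [0.50113219 0.15442741 0.1135    ]
stand [ 0.56913784 -0.23160188  0.015     ]
stand [ 0.61169357 -0.38820453  0.015     ]
stand [ 0.54526209 -0.40251874  0.015     ]
stand [ 0.5045897  -0.25158622  0.015     ]
```

apply_moves:
  deltas:
    - [0,3.2,1.8,0,0,0,0.139]
    - [0,3.2,1.8,0,0,0,0.139]
    - [0,3.2,1.8,0,0,0,0.139]
    - [0,3.2,1.8,0,0,0,0.139]
    - [0,3.2,1.8,0,0,0,0.139]
    - [0,3.2,1.8,0,0,0,0.139]
    - [0,3.2,1.8,0,0,0,0.139]
    - [0,3.2,1.8,0,0,0,0.139]
    - [0,3.2,1.8,0,0,0,0.139]
    - [0,3.2,1.8,0,0,0,0.139]

```text
time_s: 1.1
ee_pos: [0.5568, -0.316, 0.2301]
eef_rot: [-3.141, -0.0, 1.839]
force: [0.3, 0.2, -0.2]
grip_width: 0.0938
grip_force: 0.0
```

apply_moves:
  deltas:
    - [0,0,0,0,0,0,0]
    - [0,0,0,0,0,0,0]
    - [0,0,0,0,0,0,0]

```text
time_s: 1.4
ee_pos: [0.5549, -0.3175, 0.2303]
eef_rot: [-3.141, -0.0, 1.831]
force: [-0.6, 0.1, 0.2]
grip_width: 0.0941
grip_force: 0.0
```

```bash
cat >> h.py <<'E'
from scipy.spatial.transform import Rotation as Ro
def wcam():
    o=ctrl.get_obs();c=ctrl.camera("wrist")
    T=np.eye(4);T[:3,:3]=Ro.from_euler("xyz",o["eef_rot"]).as_matrix();T[:3,3]=o["ee_pos"]
    c["pose"]=T@c["hand_eye"];return c,o
def wplane(c,u,v,z):
    K=c["K"];x=(u-K[0,2])/K[0,0];y=(v-K[1,2])/K[1,1];r=np.hypot(x,y)
    k=np.sin(r)/r if r>1e-9 else 1.
    d=c["pose"][:3,:3]@np.array([x*k,-y*k,-np.cos(r)]);o=c["pose"][:3,3]
    return o+d*(z-o[2])/d[2]
def wproj(c,p):
    q=c["pose"][:3,:3].T@(np.array(p)-c["pose"][:3,3]);v=np.array([q[0],-q[1],-q[2]])
    r=np.arctan2(np.hypot(*v[:2]),v[2]);n=np.hypot(*v[:2]);K=c["K"]
    return K[0,0]*r*v[0]/n+K[0,2],K[1,1]*r*v[1]/n+K[1,2]
E
python3 - <<'E'
from h import *
import pickle
c,o=wcam();save(c,"w1.png");pickle.dump(c,open("w1.pkl","wb"));print(o["ee_pos"],o["eef_rot"],o["qpos"],o["force"],c["K"],c["hand_eye"].round(3))
# ortho-rectify onto z=0.044 around stand, 2 px/mm -> 0.5mm
E
```

```text
[ 0.55492958 -0.31748731  0.23025027] [-3.14113458e+00 -2.93249821e-04  1.83071644e+00] [-5.76891840e-01  5.03122617e-01  1.23981402e+00 -1.45836070e-04
  1.39918059e+00 -8.36787073e-01] [-0.61622963  0.066003    0.16156184] [[325.1922621    0.         277.82786793]
 [  0.         325.1922621  211.93783499]
 [  0.           0.           1.        ]] [[-0.     0.972  0.233  0.068]
 [ 1.     0.     0.001  0.001]
 [ 0.001  0.233 -0.972 -0.155]
 [ 0.     0.     0.     1.   ]]
```

View pics/w1.png

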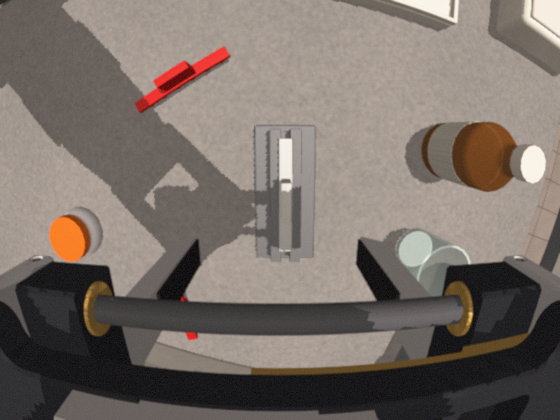

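The wrist view shows the stand at columns 255–315, rows 125–260. The comb bar lies along column 286 from row 138 to about 250. The near part of the bar is hidden under the tab, which starts at about row 182.

Run:
```python
from h import *
import pickle
c=pickle.load(open("w1.pkl","rb"));t=c["img"].astype(int)
for u,v,z in((255,125,.015),(315,125,.015),(313,260,.015),(255,258,.015)): print("stand",wplane(c,u,v,z).round(4))
g=t.min(2);M=np.zeros(g.shape,np.uint8);M[130:262,262:306]=g[130:262,262:306]>150
for r in range(132,262,4):
    x=np.where(M[r])[0]
    if len(x): print(r,x.min(),x.max(),g[r,x].mean().round(),end=' | ')
b=cv2.resize(c["img"][115:270,240:330],None,fx=3.8,fy=3.8,interpolation=cv2.INTER_CUBIC)[...,::-1];cv2.imwrite("pics/w1c.png",b)
# predicted points for comb centred at stand
p=np.array([.5577,-.3185]);a=np.radians(15.1);Y=np.array([-np.sin(a),np.cos(a)])
for y,z in((.062,.044),(.02,.044),(.02,.078),(-.02,.078),(-.062,.044)): print(y,z,np.round(wproj(c,[*(p+Y*y),z]),1))
```

```text
stand [ 0.5099 -0.247   0.015 ]
stand [ 0.5753 -0.2293  0.015 ]
stand [ 0.6178 -0.3851  0.015 ]
stand [ 0.5485 -0.4007  0.015 ]
132 262 305 152.0 | 136 272 305 152.0 | 140 274 305 199.0 | 144 274 304 207.0 | 148 263 305 204.0 | 152 279 304 213.0 | 156 279 303 212.0 | 160 279 292 221.0 | 164 279 292 220.0 | 168 275 292 211.0 | 172 279 292 219.0 | 176 279 292 220.0 | 180 280 292 174.0 | 184 281 292 207.0 | 188 281 291 214.0 | 260 269 304 152.0 | 0.062 0.044 [279.6 142.5]
0.02 0.044 [279.7 182.2]
0.02 0.078 [279.8 187.3]
-0.02 0.078 [279.9 227.6]
-0.062 0.044 [279.9 255.1]
```

View pics/w1c.png

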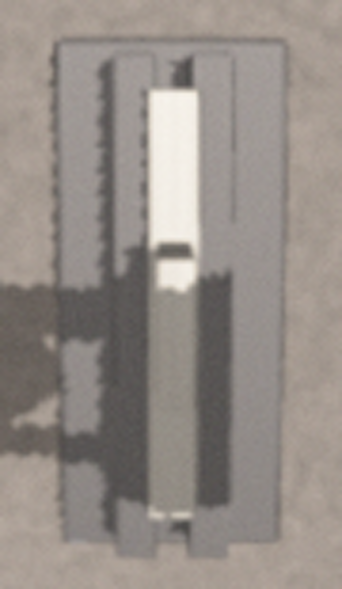

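The enlarged view gives the bar's ends at (285.6,138.5) and (285,251), and the far edge of the tab's top at about (286,182.8).

Run:
```python
from h import *
import pickle
c=pickle.load(open("w1.pkl","rb"))
a=wplane(c,285.7,138.5,.044);b=wplane(c,285.2,251,.044);e=wplane(c,286,182.8,.078)
print(a,b,np.linalg.norm(a-b),(a+b)/2,np.degrees(np.arctan2(-(a-b)[0],(a-b)[1])))
y=(a-b)/np.linalg.norm(a-b);print("tab-centre",e-y*.02)
o=ctrl.get_obs();print(o["ee_pos"],o["eef_rot"])
```

```text
[ 0.54663926 -0.25297262  0.044     ] [ 0.57831462 -0.37210212  0.044     ] 0.12326867378702168 [ 0.56247694 -0.31253737  0.044     ] 14.889874318113621
tab-centre [ 0.56217206 -0.31279531  0.078     ]
[ 0.55486652 -0.31764714  0.23046674] [-3.14137440e+00 -1.75115227e-05  1.83059945e+00]
```

apply_moves:
  deltas:
    - [0,0.15,0.1,-1.5,0,0,0]
    - [0,0.15,0.1,-2.0,0,0,0]
    - [0,0.15,0.1,-2.0,0,0,0]
    - [0,0.15,0.1,-2.0,0,0,0]
    - [0,0.15,0.1,-2.0,0,0,0]
    - [0,0,0,-2.0,0,0,0]
    - [0,0,0,-1.5,0,0,0]
    - [0,0,0,-1.2,0,0,0]
    - [0,0,0,-0.9,0,0,0]
    - [0,0,0,-0.5,0,0,0]

```text
time_s: 2.45
ee_pos: [0.563, -0.312, 0.0738]
eef_rot: [-3.141, -0.0, 1.833]
force: [-0.2, 0.4, -0.2]
grip_width: 0.0937
grip_force: 0.0
```

apply_moves:
  deltas:
    - [130,0,0,0,0,0,0]
    - [130,0,0,0,0,0,0]
    - [130,0,0,0,0,0,0]
    - [255,0,0,0,0,0,0]
    - [255,0,0,0,0,0,0]
    - [255,0,0,0,0,0,0]
    - [255,0,0,0,0,0,0]
    - [255,0,0,0,0,0,0]
    - [255,0,0,0,0,0,0]
    - [255,0,0,0,0,0,0]
  grip_force: 20

```text
time_s: 3.45
ee_pos: [0.5632, -0.3119, 0.0744]
eef_rot: [-3.142, -0.0, 1.833]
force: [-0.4, -0.6, 0.9]
grip_width: 0.0172
grip_force: 0.0
```

apply_moves:
  deltas:
    - [255,0,0,0,0,0,0]
    - [255,0,0,0,0,0,0]
    - [255,0,0,0,0,0,0]
    - [255,0,0,0,0,0,0]
  grip_force: 25

```text
time_s: 3.85
ee_pos: [0.5631, -0.312, 0.0744]
eef_rot: [-3.141, -0.0, 1.833]
force: [-0.4, 0.6, -1.3]
grip_width: 0.0097
grip_force: 25.0
```

apply_moves:
  deltas:
    - [255,0,0,1.0,0,0,0]
    - [255,0,0,2.0,0,0,0]
    - [255,0,0,2.5,0,0,0]
    - [255,0,0,2.5,0,0,0]
    - [255,0,0,2.5,0,0,0]
    - [255,0,0,2.5,0,0,0]
    - [255,0,0,2.5,0,0,0]
    - [255,0,0,2.0,0,0,0]
    - [255,-1,3,0,0,0,-0.018]
    - [255,-1,3,0,0,0,-0.02]

```text
time_s: 4.85
ee_pos: [0.5428, -0.2515, 0.2504]
eef_rot: [3.141, 0.001, 1.793]
force: [1.3, 0.1, -1.6]
grip_width: 0.0097
grip_force: 25.0
```

apply_moves:
  deltas:
    - [255,-0.8,3,0,0,0,-0.02]
    - [255,-0.8,3,0,0,0,-0.02]
    - [255,-0.8,3,0,0,0,-0.02]
    - [255,-0.8,3,0,0,0,-0.02]
    - [255,-0.8,3,0,0,0,-0.02]
    - [255,-0.8,3.5,0,0,0,-0.02]
    - [255,-0.8,3.5,0,0,0,-0.02]
    - [255,-0.7,3.5,0,0,0,-0.02]
    - [255,0,2,0,0,0,0]
    - [255,0,2,0,0,0,0]

```text
time_s: 5.85
ee_pos: [0.4799, 0.0443, 0.2504]
eef_rot: [3.14, 0.0, 1.636]
force: [-1.1, -0.2, -0.5]
grip_width: 0.01
grip_force: 25.0
```

apply_moves:
  deltas:
    - [255,0,0,0,0,0,0]
    - [255,0,0,0,0,0,0]
    - [255,0,0,0,0,0,0]

```text
time_s: 6.15
ee_pos: [0.4802, 0.0423, 0.2497]
eef_rot: [3.141, 0.0, 1.634]
force: [-0.1, -0.3, -1.1]
grip_width: 0.0099
grip_force: 25.0
```

Run:
```python
from h import *
import pickle
c,o=wcam();save(c,"w2.png");pickle.dump(c,open("w2.pkl","wb"));print(o["ee_pos"],o["eef_rot"],o["qpos"],o["force"],o["grip_width"])
```

```text
[0.48017993 0.04231452 0.24969848] [3.14136667e+00 1.23650220e-04 1.63414632e+00] [ 1.19520067e-02  1.31786084e-01  1.67968934e+00 -1.15204041e-04
  1.32988520e+00 -5.13705316e-02] [-0.10277229 -0.32202537 -1.08622466] 0.009885907167311265
```

View pics/w2.png

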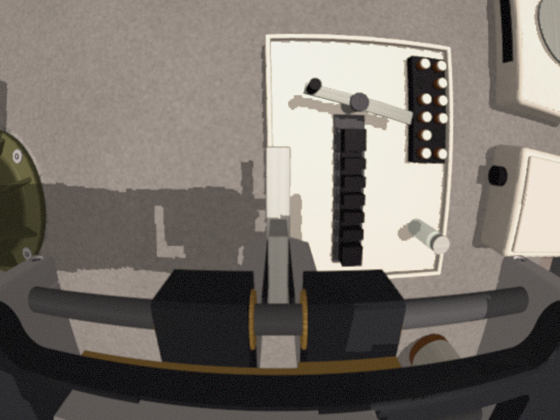

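The wrist view at the tray shows the rail at columns 335–367, rows 118–265, with its slot notches on the left side. The latch axis is at (360,101), the pin at (313,86) and the front arm tip at (412,117). The held comb's bar end is at (279,148). I'll rectify to the rail's top plane and read the slots there.

Run:
```python
from h import *
import pickle
c=pickle.load(open("w2.pkl","rb"));im=c["img"]
a=np.radians(4.85);X=np.array([np.cos(a),np.sin(a)]);Y=np.array([-X[1],X[0]]);P0=np.array([.5564,.0430])
ax=wplane(c,360,100,.0775)[:2];pin=wplane(c,312.5,83,.1135)[:2]
for n,p in(("axis",ax),("pin",pin)): print(n,p.round(4),"rail frame",((p-P0)@X).round(4),((p-P0)@Y).round(4))
print("pin r",np.linalg.norm(pin-ax))
# tray rim corners
cs=[wplane(c,u,v,.036)[:2] for u,v in((266,35),(450,47),(440,272))];print("rim",np.round(cs,4),np.degrees(np.arctan2((cs[1]-cs[0])[1],(cs[1]-cs[0])[0])),np.linalg.norm(cs[1]-cs[0]),np.linalg.norm(cs[2]-cs[1]))
# ortho z=.062, 0.25mm/px; rows = -y, cols = x
xs=np.arange(-.03,.03,.00025);ys=np.arange(.125,-.095,-.00025)
mp=np.array([[wproj(c,[*(P0+X*x+Y*y),.062]) for x in xs] for y in ys],np.float32)
R=cv2.remap(im,mp,None,cv2.INTER_LINEAR);cv2.imwrite("pics/o2.png",R[...,::-1]);cv2.imwrite("pics/o2r.png",cv2.rotate(cv2.resize(R,None,fx=.9,fy=.9),0)[...,::-1])
np.save("o2.npy",R)
# held comb edges, bar top plane
z=c["pose"][2,3]
g=im.astype(int).min(2)
for r in range(150,212,8):
    x=np.where(g[r,255:300]>170)[0]+255
    print(r,x.min() if len(x) else None,x.max() if len(x) else None,end=' | ')
```

```text
axis [0.5569 0.1532] rail frame 0.0098 0.1098
pin [0.504  0.1595] rail frame -0.0424 0.1205
pin r 0.05326419027799812
rim [[ 0.4555  0.2264]
 [ 0.6823  0.2459]
 [ 0.7062 -0.0478]] 4.912348578969933 0.22756085817716137 0.29463484546772606
150 267 299 | 158 267 299 | 166 267 299 | 174 267 299 | 182 267 299 | 190 267 299 | 198 267 289 | 206 267 289 |
```

View pics/o2r.png

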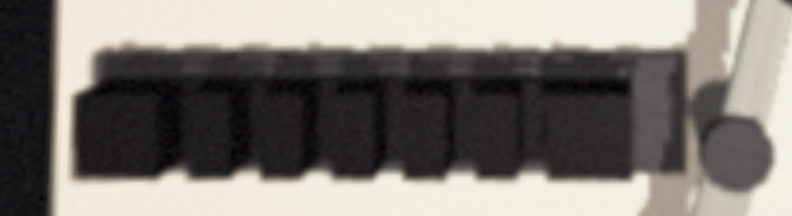

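The rectified rail's top face spans columns 75–630 and rows 92–175, about 154 x 23 mm, which matches the given 156 x 24. The slots repeat every 72 px, or 20 mm. I'll fold the profile to get their phase.

Run:
```python
import numpy as np
R=np.load("o2.npy").astype(float).mean(2) # rows y from .125 down, cols x from -.03
xs=np.arange(-.03,.03,.00025)[:R.shape[1]];ys=np.arange(.125,-.095,-.00025)
for lo,hi in((.0,.010),(.011,.016),(.0165,.0185)):
    p=R[:,(xs>lo)&(xs<hi)].mean(1)
    i=(ys>-.057)&(ys<.063)
    f=p[i][:480].reshape(6,80);print(lo,"y of bin0",ys[i][0])
    print(np.median(f,0)[::2].round().astype(int).tolist())
```

```text
0.0 y of bin0 0.06299999999999994
[35, 35, 35, 35, 35, 35, 35, 35, 35, 35, 35, 35, 34, 32, 33, 34, 34, 34, 32, 29, 25, 20, 16, 15, 14, 15, 17, 20, 24, 29, 31, 33, 33, 34, 34, 34, 34, 34, 33, 33]
0.011 y of bin0 0.06299999999999994
[34, 34, 34, 34, 35, 35, 36, 36, 35, 34, 36, 38, 40, 42, 43, 44, 44, 43, 41, 38, 34, 28, 22, 18, 16, 15, 17, 19, 24, 29, 31, 33, 34, 33, 33, 34, 34, 34, 34, 33]
0.0165 y of bin0 0.06299999999999994
[38, 37, 37, 35, 35, 34, 34, 36, 41, 49, 61, 79, 97, 116, 128, 135, 139, 141, 140, 139, 137, 134, 133, 126, 114, 99, 78, 60, 46, 36, 34, 36, 36, 35, 34, 33, 33, 34, 35, 37]
```

apply_moves:
  deltas:
    - [255,2.1,0.1,0,0,0,0.0217]
    - [255,2.1,0.1,0,0,0,0]
    - [255,2.1,0.1,-1.0,0,0,0]
    - [255,2.1,0.17,-2.0,0,0,0]
    - [255,0,0,-2.0,0,0,0]
    - [255,0,0,-2.0,0,0,0]
    - [255,0,0,-2.0,0,0,0]
    - [255,0,0,-1.7,0,0,0]
    - [255,0,0,-1.3,0,0,0]
    - [255,0,0,-0.7,0,0,0]

```text
time_s: 7.2
ee_pos: [0.5639, 0.0472, 0.1214]
eef_rot: [-3.14, -0.0, 1.656]
force: [-0.3, 0.5, -1.0]
grip_width: 0.0099
grip_force: 25.0
```

apply_moves:
  deltas:
    - [255,0,0,0,0,0,0]
    - [255,0,0,0,0,0,0]
    - [255,0,0,0,0,0,0]

```text
time_s: 7.5
ee_pos: [0.5645, 0.0477, 0.1233]
eef_rot: [3.14, 0.0, 1.656]
force: [0.2, -0.6, -0.6]
grip_width: 0.0099
grip_force: 25.0
```

Run:
```python
from h import *
c,o=wcam();save(c,"w3.png");print(o["ee_pos"],o["eef_rot"],o["force"],o["moment"],o["grip_width"])
s=ctrl.camera("side");im=np.zeros((600,800,3),np.uint8)
a=cv2.resize(s["img"][150:265,220:345],None,fx=3.2,fy=3.2,interpolation=cv2.INTER_CUBIC);im[:a.shape[0],:a.shape[1]]=a
b=cv2.resize(c["img"][0:300,200:400],None,fx=2,fy=2,interpolation=cv2.INTER_CUBIC);im[:b.shape[0],400:]=b[:600]
cv2.imwrite("pics/c3.png",im[...,::-1])
```

```text
[0.56453118 0.04770911 0.12328647] [3.14027580e+00 1.17176420e-04 1.65646228e+00] [ 0.15131147 -0.61725298 -0.55629281] [ 0.00725083 -0.09718619  0.00890117] 0.00994035243101211
```

View pics/c3.png

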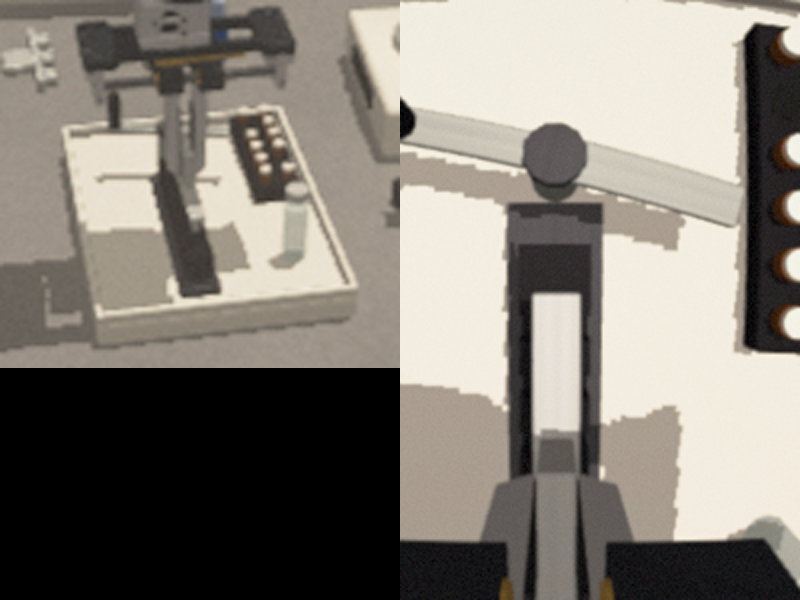

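The comb is centred across the rail, with its bar at crop columns 532–582 inside the rail's 508–602, and the latch is clear. I'll lower it gently.

apply_moves:
  deltas:
    - [255,0,0,-0.2,0,0,0]
    - [255,0,0,-0.2,0,0,0]
    - [255,0,0,-0.2,0,0,0]
    - [255,0,0,-0.2,0,0,0]
    - [255,0,0,-0.2,0,0,0]
    - [255,0,0,0,0,0,0]
    - [255,0,0,0,0,0,0]

```text
time_s: 8.3
ee_pos: [0.5641, 0.0477, 0.1124]
eef_rot: [-3.141, -0.0, 1.656]
force: [0.7, 0.5, -1.1]
grip_width: 0.0095
grip_force: 25.0
```

apply_moves:
  deltas:
    - [255,0,0,-0.1,0,0,0]
    - [255,0,0,-0.1,0,0,0]
    - [255,0,0,-0.1,0,0,0]
    - [255,0,0,-0.1,0,0,0]
    - [255,0,0,0,0,0,0]

```text
time_s: 8.8
ee_pos: [0.5641, 0.0478, 0.1083]
eef_rot: [-3.141, -0.0, 1.657]
force: [0.8, -0.6, -1.9]
grip_width: 0.0097
grip_force: 25.0
```

apply_moves:
  deltas:
    - [255,0,0,-0.1,0,0,0]
    - [255,0,0,-0.1,0,0,0]
    - [255,0,0,-0.1,0,0,0]
    - [255,0,0,-0.1,0,0,0]
    - [255,0,0,0,0,0,0]

```text
time_s: 9.3
ee_pos: [0.5641, 0.0478, 0.1043]
eef_rot: [-3.141, -0.0, 1.657]
force: [0.3, -0.8, -1.6]
grip_width: 0.0101
grip_force: 25.0
```

apply_moves:
  deltas:
    - [255,0,0,-0.1,0,0,0]
    - [255,0,0,-0.1,0,0,0]
    - [255,0,0,-0.1,0,0,0]
    - [255,0,0,0,0,0,0]

```text
time_s: 9.7
ee_pos: [0.5641, 0.0478, 0.1013]
eef_rot: [-3.141, -0.0, 1.657]
force: [0.9, 0.2, -1.1]
grip_width: 0.0098
grip_force: 25.0
```

apply_moves:
  deltas:
    - [255,0,0,-0.1,0,0,0]
    - [255,0,0,-0.1,0,0,0]
    - [255,0,0,0,0,0,0]
    - [255,0,0,0,0,0,0]

```text
time_s: 10.1
ee_pos: [0.5642, 0.0478, 0.0997]
eef_rot: [3.141, 0.0, 1.657]
force: [-1.8, -0.5, 3.7]
grip_width: 0.0098
grip_force: 25.0
```

apply_moves:
  deltas:
    - [150,0,0,0,0,0,0]
    - [150,0,0,0,0,0,0]
    - [150,0,0,0,0,0,0]
    - [150,0,0,0,0,0,0]
    - [150,0,0,1.0,0,0,0]
    - [150,0,0,2.0,0,0,0]
    - [150,0,0,2.5,0,0,0]
    - [150,0,0,2.5,0,0,0]
    - [150,0,0,2.5,0,0,0]
    - [150,0,0,1.5,0,0,0]

```text
time_s: 11.1
ee_pos: [0.5645, 0.0478, 0.2224]
eef_rot: [3.139, 0.0, 1.657]
force: [-0.3, -0.8, -0.3]
grip_width: 0.0388
grip_force: 0.0
```

Run:
```python
from h import *
import pickle
c,o=wcam();save(c,"w4.png");pickle.dump(c,open("w4.pkl","wb"));print(o["ee_pos"],o["eef_rot"],o["qpos"],o["force"],o["moment"],o["grip_width"])
s=ctrl.camera("side");im=np.zeros((600,800,3),np.uint8)
a=cv2.resize(s["img"][150:265,220:345],None,fx=3.2,fy=3.2,interpolation=cv2.INTER_CUBIC);im[:a.shape[0],:a.shape[1]]=a
b=cv2.resize(c["img"][0:300,200:400],None,fx=2,fy=2,interpolation=cv2.INTER_CUBIC);im[:b.shape[0],400:]=b[:600]
cv2.imwrite("pics/c4.png",im[...,::-1])
```

```text
[0.56451946 0.04778254 0.22235086] [3.13875982e+00 1.60143738e-04 1.65653773e+00] [ 1.97819627e-02  3.41603421e-01  1.48525073e+00  2.78496139e-05
  1.31190127e+00 -6.59667634e-02] [-0.30082339 -0.81094669 -0.32466717] [-0.10570128 -0.06485778  0.04688025] 0.03883027099091218
```

View pics/c4.png

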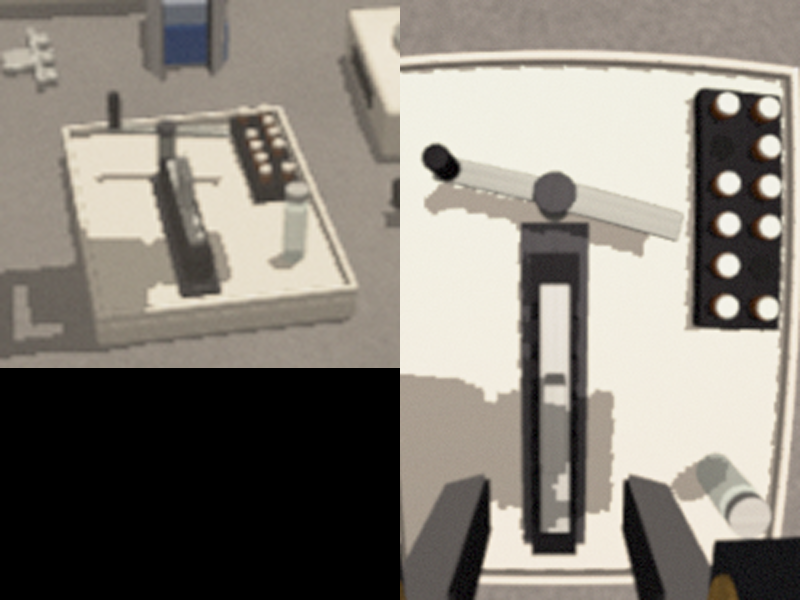

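The comb is seated with its bar flat, with its ends at crop (555,285) and (555,530). The pin top is at crop (437,156), its base at about (453,170), and the front arm tip at (680,226). Next I'll work out the pin and the axis.

Run:
```python
from h import *
import pickle
c=pickle.load(open("w4.pkl","rb"));c2=pickle.load(open("w2.pkl","rb"))
P=lambda u,v,z:wplane(c,(u-400)/2+200,v/2,z)[:2]
for n,cc,(x0,x1,y0,y1) in(("w4",c,(205,232,65,95)),("w2",c2,(303,325,72,98))):
    g=cc["img"].astype(int).max(2)[y0:y1,x0:x1];ys,xs=np.where(g<45)
    print(n,"dark",xs.min()+x0,xs.max()+x0,ys.min()+y0,ys.max()+y0,len(xs))
    # pin-mid by centroid at mid height .0955
    print(" pin mid",wplane(cc,xs.mean()+x0,ys.mean()+y0,.0955)[:2].round(4))
top=P(437,156,.1135);tip=P(681,226,.0775);hub=P(554,193,.0775)
print("pin top",top,"tip",tip,np.linalg.norm(tip-top),"axis",top+(tip-top)*50/110,"hub@.0775",hub)
a=np.radians(4.87);X=np.array([np.cos(a),np.sin(a)]);Y=np.array([-X[1],X[0]])
A=top+(tip-top)*50/110;d=tip-top;print("theta",-np.arctan2(d@Y,d@X))
print("bar end",P(555,284,.070),P(555,532,.070), "comb in tray frame",(np.array([.5641,.0478])-A)@X,(np.array([.5641,.0478])-A)@Y+.1)
```

```text
w4 dark 212 228 73 89 149
 pin mid [0.5063 0.159 ]
w2 dark 307 319 80 93 73
 pin mid [0.5053 0.1573]
pin top [0.50762937 0.159236  ] tip [0.615154 0.141948] 0.10890556142905929 axis [0.5565042  0.15137781] hub@.0775 [0.5557505  0.15110765]
theta 0.2444149546529349
bar end [0.55980542 0.10908997] [ 0.57036039 -0.01456341] comb in tray frame -0.001224882281380519 -0.0038487336591365995
```

apply_moves:
  deltas:
    - [150,-1.44,2.8,0,0,0,0]
    - [150,-1.44,2.8,0,0,0,0]
    - [150,-1.44,2.8,-0.5,0,0,0]
    - [150,-1.45,2.7,-1.5,0,0,0]
    - [150,0,0,-2.0,0,0,0]
    - [150,0,0,-2.0,0,0,0]
    - [150,0,0,-2.0,0,0,0]
    - [150,0,0,-1.5,0,0,0]
    - [150,0,0,-1.0,0,0,0]
    - [150,0,0,-0.5,0,0,0]

```text
time_s: 12.2
ee_pos: [0.506, 0.1586, 0.1083]
eef_rot: [-3.14, 0.0, 1.656]
force: [-0.4, 0.4, 0.6]
grip_width: 0.0388
grip_force: 0.0
```

apply_moves:
  deltas:
    - [255,0,0,0,0,0,0]
    - [255,0,0,0,0,0,0]
    - [255,0,0,0,0,0,0]
    - [255,0,0,0,0,0,0]
    - [255,0,0,0,0,0,0]
    - [255,0,0,0,0,0,0]
    - [255,0,0,0,0,0,0]
    - [255,0,0,0,0,0,0]
  grip_force: 12

```text
time_s: 13.0
ee_pos: [0.506, 0.1589, 0.1099]
eef_rot: [-3.141, -0.0, 1.657]
force: [-6.1, 0.8, 5.9]
grip_width: 0.0115
grip_force: 12.0
```

apply_moves:
  deltas:
    - [255,0.145,0.647,0,0,0,-0.1326]
    - [255,0.229,0.622,0,0,0,-0.1326]
    - [255,0.309,0.587,0,0,0,-0.1326]
    - [255,0,0,0,0,0,0]

```text
time_s: 13.4
ee_pos: [0.5133, 0.178, 0.1099]
eef_rot: [-3.142, -0.001, 1.257]
force: [-2.8, 2.6, 5.5]
grip_width: 0.0116
grip_force: 12.0
```

apply_moves:
  deltas:
    - [255,0.384,0.54,0,0,0,-0.1326]
    - [255,0.452,0.485,0,0,0,-0.1326]
    - [255,0.512,0.421,0,0,0,-0.1326]
    - [255,0,0,0,0,0,0]

```text
time_s: 13.8
ee_pos: [0.5271, 0.1921, 0.1099]
eef_rot: [3.141, -0.001, 0.863]
force: [-1.7, 2.3, 6.0]
grip_width: 0.012
grip_force: 12.0
```

apply_moves:
  deltas:
    - [255,0.563,0.349,0,0,0,-0.1326]
    - [255,0.605,0.272,0,0,0,-0.1326]
    - [255,0.636,0.189,0,0,0,-0.1326]
    - [255,0,0,0,0,0,0]

```text
time_s: 14.2
ee_pos: [0.5453, 0.1998, 0.1099]
eef_rot: [3.142, -0.001, 0.467]
force: [-1.3, 0.9, 5.8]
grip_width: 0.0118
grip_force: 12.0
```

apply_moves:
  deltas:
    - [255,0.4,0.07,0,0,0,-0.08]
    - [255,0.3,0.03,0,0,0,-0.06]
    - [255,0,0,0,0,0,0]

```text
time_s: 14.5
ee_pos: [0.5514, 0.2007, 0.1098]
eef_rot: [-3.141, 0.0, 0.33]
force: [-5.5, 1.5, 7.1]
grip_width: 0.0114
grip_force: 12.0
```

apply_moves:
  deltas:
    - [150,0,0,0,0,0,0]
    - [150,0,0,0,0,0,0]
    - [150,0,0,0,0,0,0]
    - [150,0,0,0,0,0,0]
    - [150,0,0,1.0,0,0,0]
    - [150,0,0,2.0,0,0,0]
    - [150,-1,0,3.0,0,0,0]
    - [150,-2,0,3.0,0,0,0]
    - [150,-3,0,3.0,0,0,0]
    - [150,-3,0,1.0,0,0,0]

```text
time_s: 15.5
ee_pos: [0.4615, 0.201, 0.2429]
eef_rot: [-3.142, -0.005, 0.324]
force: [0.0, 0.6, 0.2]
grip_width: 0.0389
grip_force: 0.0
```

Run:
```python
from h import *
c,o=wcam();print(o["ee_pos"],o["force"],o["grip_width"])
s=ctrl.camera("side");t=ctrl.camera("top");im=np.zeros((600,800,3),np.uint8)
a=cv2.resize(s["img"][150:265,220:345],None,fx=3.2,fy=3.2,interpolation=cv2.INTER_CUBIC);im[:a.shape[0],:a.shape[1]]=a
b=cv2.resize(t["img"][155:255,190:300],None,fx=3.6,fy=3.6,interpolation=cv2.INTER_CUBIC);im[:b.shape[0],400:400+b.shape[1]]=b
w=cv2.resize(c["img"],(310,232));im[368:600,:310]=w
cv2.imwrite("pics/c5.png",im[...,::-1])
```

```text
[0.46152572 0.20098115 0.24291376] [0.03405048 0.62976405 0.20990203] 0.038890186857828364
```

View pics/c5.png

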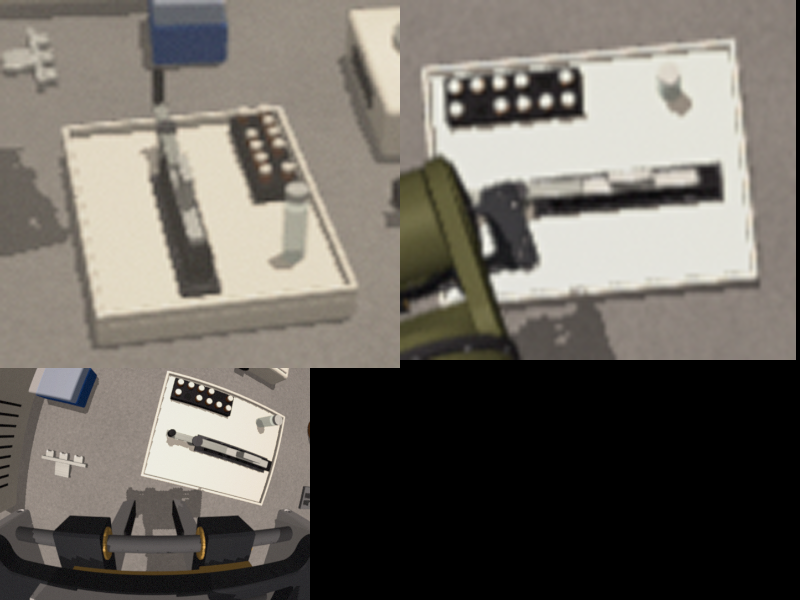

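The latch now lies along the rail over the comb's end: in the wrist view the pin is at (172,435) and the arm is in line with the comb. The gripper is clear of everything, so I'm handing in.

```bash
python3 -c "
from station import ctrl
print(ctrl.hand_in())"
```

```text
the job is handed in; nothing more can be done
None
```

The comb is seated in the rail with no forcing felt, the latch is closed over its end to about 1.56 rad, and the gripper is clear of everything; I handed the job in at about 16 s, but no verdict was returned.

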